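# Set the twist-lock steady leg under a telescope's camera end

### The job

Steady the camera end of the telescope on the bench: twist the T-handle of its steady leg anticlockwise to unlock it, slide the leg down until its rubber foot bears on the wooden block with a light but firm push of about 10 newtons, and, still holding it there, twist the handle back clockwise until it is locked, then let go. The foot must stay pressed on the block without jacking the tube up off its saddles, and the eyepieces, dust cap and screwdriver beside it must be left alone.

Things in the scene. Friction and masses are not known exactly. Their poses are not given: they have to be found in the camera images.
- handle_grip (a point): Centre of the black T-handle on top of the steady leg: a flat-sided bar 64 mm long (its x axis), 18 mm thick (y), 28 mm tall (z up), free to be pinched from above across the 18 mm. The leg's vertical axis passes through this point. Below the bar runs the inner tube, 14 mm diameter. The bar's centre is 215 mm above the foot's underside, 260 to 275 mm above the bench at the start.
- foot: Black rubber foot at the leg's lower end, 32 mm diameter, 14 mm high; origin at the centre of its underside. It swivels: it does not turn with the handle. Its rubber gives 1 mm per 6 N. Straight below lies a pale wooden block, 64 x 64 mm, fixed to the bench, of a thickness that differs (10 to 26 mm) and is not measured: the leg goes down 20 to 50 mm, found by feel.
- handle (a joint): Twist of T-handle and inner tube about the vertical, rad. 0 is locked (bar square to the telescope tube; stop at -0.04); it grows anticlockwise seen from above, to a stop at 1.35. Free above about 0.8, it grips harder and harder below that: some 0.3 N m turns it near 0. Locked, it stays where left and holds the leg against about 20 N. Starts locked, at 0 to 0.15.
- leg (a joint): How far the inner section is slid down, m, 0 to 0.056. Unlocked it slides with 4 N of drag, which carries its own weight of 2 N, so it stays where it is left; of a steady downward push the foot gets all but some 2 N.
- scope_tube (a joint): Lift of the telescope off its rear saddle, tipping about the front saddle, rad; 0 is at rest on both saddles. The leg is fixed to the tube 250 mm from the tipping line: once locked, a foot pressed with more than 15 to 19 N jacks the tube up.
- cradle: Fixed wooden cradle carrying the telescope (white tube, 600 mm long, axis 120 mm above the bench and 85 mm from the leg's axis, 185 mm high at its clamp ring). Origin on the bench straight below the leg's axis; y runs along the tube to the camera end, x points from the tube to the leg's side. The leg's outer tube, 31 to 35 mm diameter, has its top 163 mm above the bench.
- eyepiece_long: Loose eyepiece standing on the bench, 40 mm diameter, 74 mm high, origin at its underside; to be left alone.
- eyepiece_short: Loose eyepiece standing on the bench, 34 mm diameter, 56 mm high, origin at its underside; to be left alone.
- dust_cap: Loose round black dust cap, 92 mm diameter, 16 mm high; to be left alone.
- screwdriver: Loose screwdriver lying on the bench; to be left alone.

How it is judged:
By the outcome, as a careful person would: the job done as asked, in the order asked, and still so for the second after the job is handed in, with the robot touching nothing.
It also fails if it takes over 45 s, if anything falls off the work surface, if the arm or the gripper's body presses on something with over 40 N, if the wrist force passes 120 N, or if a joint passes its speed limit or range.

### The arm

A 7-joint arm with a two-finger parallel gripper is mounted at the origin on the work surface. World frame = base frame: x ahead of the robot, y to its left, z up, the work surface at z = 0. Lengths are in m, angles in rad, forces in N, time in s.
With the tool pointing down it reaches from about 0.35 to 0.9 m from the base axis. Payload 7.2 kg.
Tool frame: the origin (TCP) lies at the centre of the arm's flange, where the gripper is bolted on; the fingertips stand 182 mm ahead of it and the grasp point (between the pads) lies 163 mm ahead of it; z points along the fingers, x is the direction in which the jaws open and shut, and the axes are right-handed (so a half turn about z gives the same grasp; the last joint's range is limited). The gripper opens to 88 mm and grips with 3 to 60 N. Pads are 20 mm wide; open, the fingers measure 115 mm over their backs; the gripper's body (75 mm by 178 mm) begins 61 mm behind the grasp point.
Start: joints at [-1.211, 0.411, -0.013, 1.596, 0.006, 1.134, -0.082], TCP at [0.259, 0.569, 0.405] pointing down, gripper open.
Joint ranges: [-2.95, 2.95], [-0.29, 1.99], [-1.47, 1.44], [0.14, 2.54], [-1.03, 4.17], [0.13, 1.85], [-2.86, 2.86]. Speed limits (rad/s): [2.39, 2.39, 3.01, 3.01, 3.14, 3.14, 3.14].

### API

Orientations are given as a rotation vector (axis times angle).
In Python, from station import manip, effector, kin, eyes gives the robot as it stands. Calls block until the motion is done:
- manip.goto(position, orientation): joint-space move of the TCP to a pose.
- manip.move_linear(position, max_speed=0.15, orientation=None, force_limit=None): straight line of the TCP; orientation=None keeps the orientation; max_speed is the mean speed in m/s. With force_limit (N) it stops when the force on the tool has changed by that much, and returns True; else False.
- manip.move_joints(angles): joint-space move.
- effector.command_gripper(opening): finger opening in m; the grip force is fixed at half the most; returns when the fingers have stopped.
- manip.wait(seconds).
- kin.ik(position, orientation): joint angles nearest the present ones, or None.
- manip.state(): the state.
- eyes.grab_frame(name): name is "scene" or "top"; returns a dict with "pixels" (400x640x3 uint8, blue, green, red), "fovy" (degrees; the focal length in pixels is half the picture's height over the tangent of half this angle, whatever the lens; pixels are square), "cx", "cy" (the principal point, pixels), "world_to_cam" (4x4, takes a point from world to camera coordinates). Camera axes: x right, y up, looking along -z (the intrinsics and any distortion apply to the point x, -y, -z); pixel columns grow to the right and rows downward; lengths in m; the calibration is good to about 2 mm. A picture is of the moment at which its call begins. There is no depth.
A pose or a line that the arm cannot do raises manip.Unreachable and nothing moves.
- manip.finish_job(): hands the job in, once; it reports no verdict.
Trained networks look in a picture, given as the dict that the camera call returned (one of the last four; its "shot" number tells which), for a name from the list of things; names that differ only in an ending like _2 or _b are one class to them, and where a whole thing is asked for, a point or a joint stands for the part that bears it (a point fixed in the world has none). Each returns a list of dicts, best first, with "conf" (0 to 1); they miss things now and then, are a little off and sometimes report something else, mostly with a low value. They report only what shows in the picture. A call takes as long as a camera call.
- eyes.trace(picture, query): "region" (400x640 bool, what is visible of it).
- eyes.spot_point(picture, query): "at" ([x, y, z] in m, in world coordinates, good to about 4 mm: a listed point, or the origin of a listed thing).
The state is a dict: "time": time; "joint_positions": joint angles; "joint_vel": joint speeds; "effort": joint torques, N m; "tcp_pos": TCP position; "tool_rot": TCP orientation; "force": force on the tool from outside, world axes, zero at the start; "moment": the same for the moment, N m; "grip_width": finger opening in m.
Only numpy, scipy, OpenCV 4.12 (cv2) and the standard library are available. Lean on these libraries where they do the work, as an engineer would, in place of code of your own. Each camera call takes 0.05 s, during which the arm holds its last target.

## Working session

There is one attempt and no reset: what is moved stays moved. The work goes in short steps, each a Python script; the robot and the scene stay as the last script left them, time stands still between calls to the robot, and variables do not carry over. Pictures are saved under pics/ and viewed, and the job is handed in when it is done.

```bash
ls; mkdir -p pics; python3 - <<'E'
from station import manip, effector, kin, eyes
import cv2,numpy as np
for n in ("scene","top"):
    f=eyes.grab_frame(n); cv2.imwrite(f"pics/{n}0.png",f["pixels"])
    print(n,f["fovy"],f["cx"],f["cy"],[k for k in f if k!="pixels"]); print(np.round(f["world_to_cam"],3))
    for q in ("handle_grip","foot","cradle","eyepiece_long","eyepiece_short","dust_cap","screwdriver"):
        print(q,[(np.round(d["at"],4),round(d["conf"],2)) for d in eyes.spot_point(f,q)[:2]])
s=manip.state();print({k:np.round(v,3) for k,v in s.items()})
E
```

```text
pics
scene 42.44912713776877 320.0291636737891 205.02219088799947 ['fovy', 'cx', 'cy', 'world_to_cam', 'shot']
[[ 0.821  0.571 -0.017 -0.497]
 [-0.349  0.525  0.776  0.043]
 [ 0.453 -0.631  0.63  -1.58 ]
 [ 0.     0.     0.     1.   ]]
handle_grip [(array([0.5014, 0.1562, 0.2699]), 0.69)]
foot [(array([0.5018, 0.155 , 0.0588]), 0.53)]
cradle [(array([0.507 , 0.1573, 0.0017]), 0.76)]
eyepiece_long [(array([0.5538, 0.0552, 0.0035]), 0.96)]
eyepiece_short []
dust_cap [(array([ 0.5305, -0.1535, -0.0033]), 0.55), (array([ 5.431e-01, -2.410e-02, -2.000e-04]), 0.38)]
screwdriver [(array([0.5764, 0.2772, 0.005 ]), 0.8)]
top 52.68337987500826 323.0990370048088 197.93960762373862 ['fovy', 'cx', 'cy', 'world_to_cam', 'shot']
[[-0.066 -0.998 -0.004  0.084]
 [ 0.975 -0.065  0.213 -0.582]
 [-0.213  0.01   0.977 -1.095]
 [ 0.     0.     0.     1.   ]]
handle_grip [(array([0.4999, 0.1557, 0.2698]), 0.74)]
foot []
cradle [(array([0.5018, 0.1528, 0.0038]), 0.56)]
eyepiece_long [(array([ 0.5587,  0.0524, -0.0018]), 0.51)]
eyepiece_short [(array([ 0.5429, -0.0246, -0.0018]), 0.69)]
dust_cap [(array([ 0.5383, -0.1578,  0.0044]), 0.7)]
screwdriver [(array([0.5756, 0.2738, 0.0015]), 0.56)]
{'time': np.float64(0.8), 'joint_positions': array([-1.211,  0.411, -0.013,  1.596,  0.006,  1.134, -0.082]), 'joint_vel': array([-0.001, -0.   , -0.   ,  0.   , -0.002,  0.002,  0.   ]), 'effort': array([ 0.0000e+00, -5.8766e+01,  6.4100e-01, -2.9137e+01, -5.4000e-02,
        1.0000e-02,  0.0000e+00]), 'tcp_pos': array([0.259, 0.569, 0.405]), 'tool_rot': array([-2.642, -1.699, -0.   ]), 'force': array([-0.085,  1.439, -0.459]), 'moment': array([0.015, 0.053, 0.014]), 'grip_width': np.float64(0.088)}
```

View pics/scene0.png

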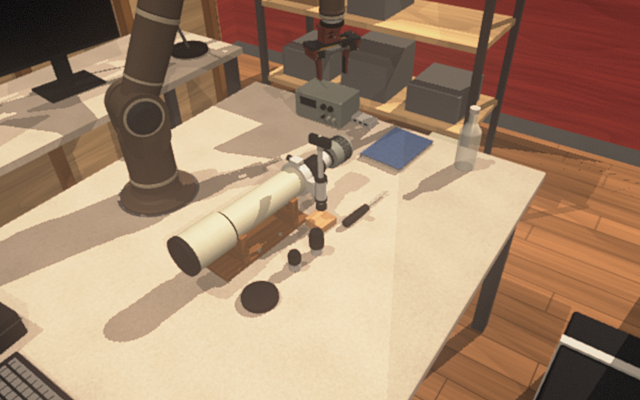

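View pics/top0.png

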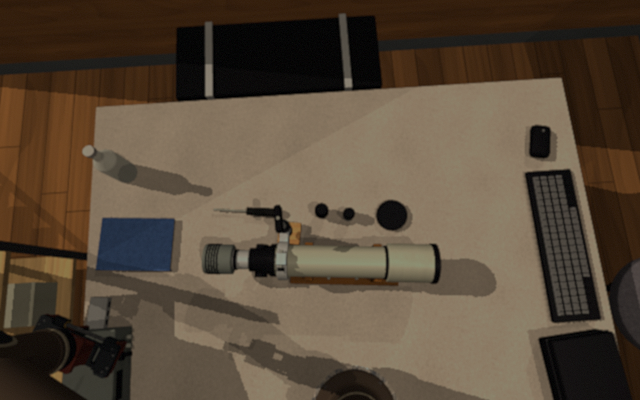

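```bash
cat > h.py <<'E'
from station import manip, effector, kin, eyes
import cv2,numpy as np
def cam(f):
    F=200/np.tan(np.radians(f["fovy"])/2);K=np.array([[F,0,f["cx"]],[0,F,f["cy"]],[0,0,1]])
    M=np.diag([1,-1,-1,1])@f["world_to_cam"];return K,M
def proj(f,p):
    K,M=cam(f);q=K@(M[:3,:3]@np.asarray(p)+M[:3,3]);return q[:2]/q[2]
def ray_z(f,uv,z):
    K,M=cam(f);R=M[:3,:3];c=-R.T@M[:3,3];d=R.T@np.linalg.inv(K)@[uv[0],uv[1],1]
    return c+d*(z-c[2])/d[2]
E
python3 - <<'E'
from h import *
for n in ("scene","top"):
    f=eyes.grab_frame(n); im=f["pixels"]
    u=proj(f,[.501,.156,.27]); print(n,u)
    for q in("handle","scope_tube","handle_grip"):
        r=eyes.trace(f,q)
        for d in r[:2]:
            ys,xs=np.nonzero(d["region"]); 
            z=.268 if q!="scope_tube" else .12
            P=np.array([ray_z(f,(a,b),z)[:2] for a,b in zip(xs,ys)])
            m=P.mean(0);w,v=np.linalg.eigh(np.cov((P-m).T)); a=v[:,1]
            print(q,round(d["conf"],2),len(xs),(xs.min(),xs.max(),ys.min(),ys.max()),m,np.sqrt(w),np.degrees(np.arctan2(a[1],a[0])))
    x,y=map(int,u); c=im[max(0,y-45):y+75,x-60:x+90]
    cv2.imwrite(f"pics/{n}_c.png",cv2.resize(c,None,fx=5,fy=5,interpolation=cv2.INTER_CUBIC))
E
```

```text
scene [319.41807554 140.76008297]
handle 0.78 431 (np.int64(309), np.int64(331), np.int64(133), np.int64(178)) [0.52341766 0.12750349] [0.01245391 0.05420397] 127.23530316482123
scope_tube 0.58 7528 (np.int64(167), np.int64(353), np.int64(133), np.int64(276)) [0.40942549 0.02632272] [0.04269533 0.18553   ] 85.80400993158432
handle_grip 0.77 426 (np.int64(309), np.int64(331), np.int64(133), np.int64(176)) [0.52128644 0.12913876] [0.01157639 0.04977636] 127.94891844067979
top [277.5425271  217.73310149]
handle 0.52 246 (np.int64(274), np.int64(285), np.int64(204), np.int64(232)) [0.49965559 0.15345271] [0.00598305 0.01855932] -175.98007088404538
scope_tube 0.81 8163 (np.int64(202), np.int64(441), np.int64(204), np.int64(283)) [0.40962939 0.05019646] [0.03275681 0.17905864] 83.92996917316059
handle_grip 0.61 237 (np.int64(274), np.int64(285), np.int64(205), np.int64(233)) [0.49719246 0.1534403 ] [0.00587852 0.01827119] -176.08216234158215
```

View pics/scene_c.png

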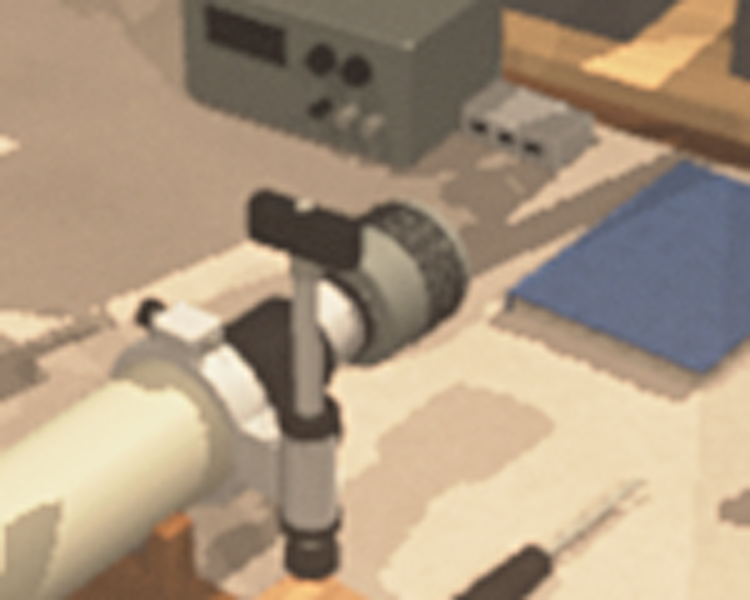

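View pics/top_c.png

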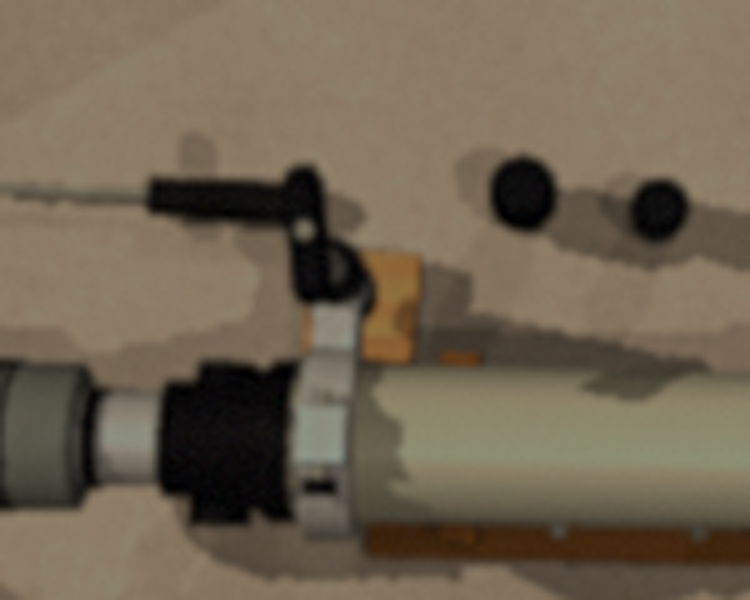

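```bash
cat >> h.py <<'E'
from scipy.spatial.transform import Rotation as Rn
def ori(yaw): # tool z down, tool x at yaw
    c,s=np.cos(yaw),np.sin(yaw)
    return Rn.from_matrix(np.array([[c,s,0],[s,-c,0],[0,0,-1.]])).as_rotvec()
def st(tag=""):
    a=[]
    for i in range(5): manip.wait(0.02); a.append(manip.state())
    F=np.mean([s["force"] for s in a],0);M=np.mean([s["moment"] for s in a],0);s=a[-1]
    R=Rn.from_rotvec(s["tool_rot"]).as_matrix()
    print(tag,"t%.2f"%s["time"],"tcp",np.round(s["tcp_pos"],4),"yaw %.3f"%np.arctan2(R[1,0],R[0,0]),"F",np.round(F,2),"M",np.round(M,3),"w %.4f"%s["grip_width"])
    return F,M,s
E
python3 - <<'E'
from h import *
f=eyes.grab_frame("top"); print(ray_z(f,(277.8,218),.283), "yaw0",np.degrees(0))
b=np.radians(3); 
for y in (b-np.pi/2,b-np.pi/2+.65,b-np.pi/2+1.35):
  for z in (.52,.44,.38): 
    q=kin.ik([.5005,.155,z],ori(y)); print(round(y,2),z,None if q is None else np.round(q,2))
E
```

```text
[0.49807599 0.15404927 0.283     ] yaw0 0.0
-1.52 0.52 [-0.93  0.16  0.63  1.7  -0.1   1.31 -1.8 ]
-1.52 0.44 [-0.93  0.23  0.64  1.82 -0.15  1.14 -1.75]
-1.52 0.38 [-0.91  0.3   0.64  1.9  -0.21  1.01 -1.7 ]
-0.87 0.52 [-0.85  0.16  0.54  1.7  -0.08  1.31 -1.17]
-0.87 0.44 [-0.84  0.22  0.54  1.82 -0.12  1.14 -1.13]
-0.87 0.38 [-0.83  0.28  0.53  1.9  -0.17  1.01 -1.09]
-0.17 0.52 [-0.81  0.15  0.48  1.69 -0.07  1.31 -0.48]
-0.17 0.44 [-0.79  0.21  0.48  1.82 -0.11  1.14 -0.45]
-0.17 0.38 [-0.79  0.28  0.48  1.9  -0.15  1.   -0.41]
```

```bash
python3 - <<'E'
from h import *
b=np.radians(3)
manip.goto([.4995,.155,.163+.268+.075],ori(b-np.pi/2)); st()
for n in ("scene","top"):
    f=eyes.grab_frame(n); u=proj(f,[.5,.155,.29]);x,y=map(int,u)
    for d in eyes.spot_point(f,"handle_grip")[:1]: print(n,d["at"],d["conf"])
    c=f["pixels"][max(0,y-60):y+50,x-60:x+75]
    cv2.imwrite(f"pics/{n}_b.png",cv2.resize(c,None,fx=5,fy=5,interpolation=cv2.INTER_CUBIC))
E
```

```text
t3.12 tcp [0.4993 0.1561 0.5057] yaw -1.516 F [0.08 0.24 0.2 ] M [ 0.01   0.127 -0.008] w 0.0881
scene [0.5026, 0.1533, 0.27] 0.9
```

View pics/scene_b.png

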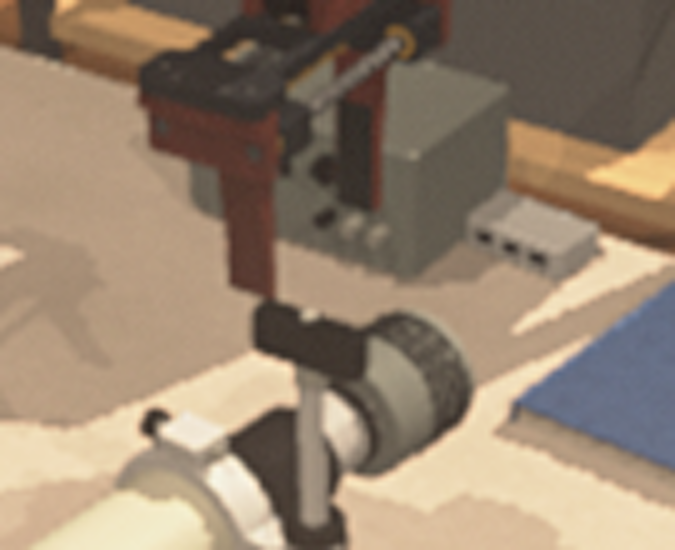

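View pics/top_b.png

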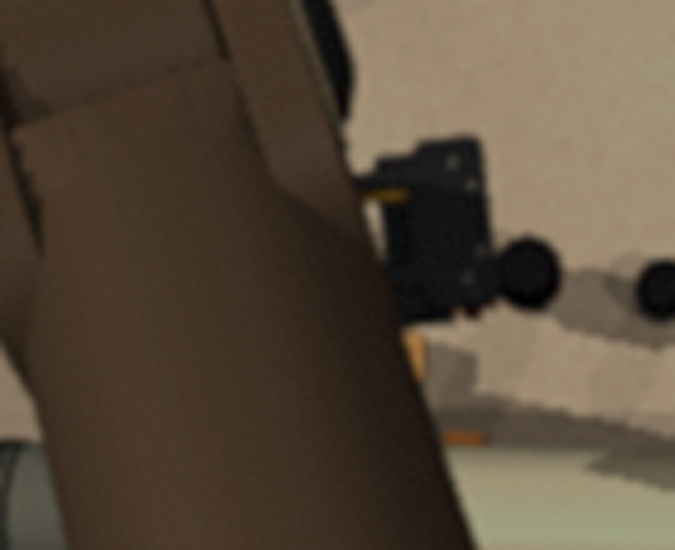

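The gripper is above the bar (scene crop: bar around 310,340) and straddles it. The top view is hidden by the arm. Next I descend and grip.

```bash
python3 - <<'E'
from h import *
r=manip.move_linear([.500,.155,.163+.270],max_speed=.08,force_limit=8); print(r); st("down")
effector.command_gripper(.03); st("near")
effector.command_gripper(.0); st("grip")
E
```

```text
False
down t4.47 tcp [0.5002 0.155  0.4335] yaw -1.518 F [-0.09  0.07  0.07] M [-0.008  0.158 -0.004] w 0.0879
near t5.55 tcp [0.5   0.155 0.433] yaw -1.518 F [-0.22 -0.06  0.07] M [ 0.005  0.154 -0.018] w 0.0302
grip t5.98 tcp [0.5   0.155 0.433] yaw -1.518 F [-0.03  0.11 -0.24] M [-0.081  0.082  0.01 ] w 0.0179
```

```bash
python3 - <<'E'
from h import *
import numpy as np
q0=np.array(manip.state()["joint_positions"])
np.save("q0.npy",q0)
for a in (.1,.3,.5,.7,.9,1.1):
    q=q0.copy();q[6]+=a; manip.move_joints(q); F,M,s=st(f"{a}")
    if np.linalg.norm(F)>20: break
E
```

```text
0.1 t6.32 tcp [0.5001 0.155  0.433 ] yaw -1.421 F [ 0.31 -0.09 -0.5 ] M [-0.159  0.005  0.049] w 0.0176
0.3 t6.71 tcp [0.5001 0.1549 0.433 ] yaw -1.223 F [ 1.08 -0.27 -1.21] M [-0.243 -0.143  0.009] w 0.0175
0.5 t7.10 tcp [0.5001 0.1549 0.433 ] yaw -1.024 F [ 2.06 -0.35 -1.21] M [-0.341 -0.341  0.004] w 0.0182
0.7 t7.49 tcp [0.5001 0.1549 0.433 ] yaw -0.824 F [ 2.49 -0.64 -1.43] M [-0.503 -0.414  0.001] w 0.0180
0.9 t7.88 tcp [0.5001 0.1549 0.433 ] yaw -0.624 F [ 2.14 -0.94 -1.47] M [-0.59  -0.528  0.023] w 0.0176
1.1 t8.28 tcp [0.5001 0.155  0.433 ] yaw -0.424 F [ 2.22 -0.72 -1.77] M [-0.613 -0.639  0.03 ] w 0.0179
```

```bash
python3 - <<'E'
from h import *
f=eyes.grab_frame("scene"); u=proj(f,[.5,.155,.27]);x,y=map(int,u)
c=f["pixels"][max(0,y-50):y+80,x-60:x+75]
cv2.imwrite("pics/tw.png",cv2.resize(c,None,fx=4.5,fy=4.5,interpolation=cv2.INTER_CUBIC))
E
```

```text
(no output)
```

View pics/tw.png

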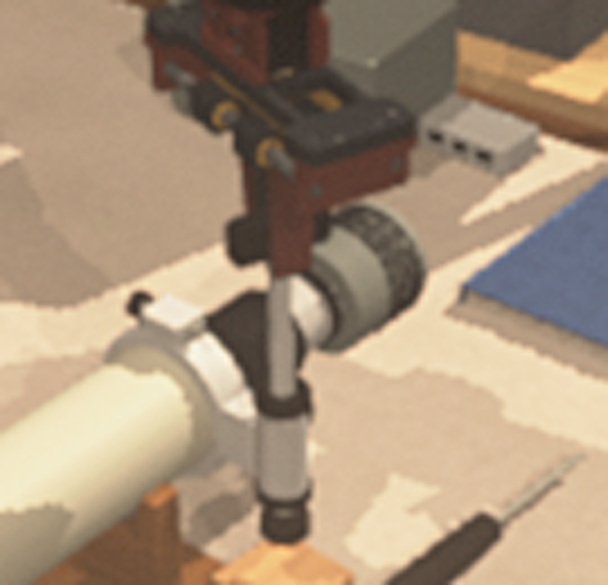

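The handle turned with the gripper: the bar end is now at about (245,240) in the crop, and the foot is just above the block at (285,525). Next I slide the leg down by feel.

```bash
python3 - <<'E'
from h import *
F,M,s=st("pre"); p=np.array([.5,.155,.433])
r=manip.move_linear(p-[0,0,.010],max_speed=.02,force_limit=9); print(r); F,M,s=st("10mm")
if not r:
    r=manip.move_linear(p-[0,0,.054],max_speed=.015,force_limit=7); print(r); st("contact")
E
```

```text
pre t8.41 tcp [0.5001 0.155  0.433 ] yaw -0.422 F [ 2.42 -0.75 -1.82] M [-0.633 -0.66  -0.048] w 0.0180
False
10mm t9.14 tcp [0.4999 0.155  0.4226] yaw -0.418 F [ 3.27 -1.01 -4.42] M [-0.491 -1.003 -0.003] w 0.0182
True
contact t10.78 tcp [0.5002 0.1548 0.401 ] yaw -0.418 F [ 1.09  0.44 -1.48] M [-0.179 -0.24  -0.017] w 0.0177
```

```bash
python3 - <<'E'
from h import *
z=.401
for i in range(12):
    z-=.0015
    r=manip.move_linear([.5,.155,z],max_speed=.012,force_limit=12)
    F,M,s=st(f"{r} {z:.4f}")
    if F[2]>7: break
E
```

```text
False 0.3995 t11.18 tcp [0.5001 0.155  0.4   ] yaw -0.419 F [ 0.27 -0.17  5.67] M [-0.452  0.181 -0.011] w 0.0175
False 0.3980 t11.54 tcp [0.5002 0.155  0.3991] yaw -0.419 F [-0.54 -0.56 10.15] M [-0.436  0.496 -0.008] w 0.0175
```

```bash
python3 - <<'E'
from h import *
z=.398
for i in range(4):
    z-=.0004
    manip.move_linear([.5,.155,z],max_speed=.01)
    manip.wait(.2); F,M,s=st(f"{z:.4f}")
    if F[2]>11.4: break
E
```

```text
0.3976 t12.07 tcp [0.5003 0.155  0.399 ] yaw -0.419 F [-0.84 -0.33 13.05] M [-0.434  0.639 -0.031] w 0.0181
```

```bash
python3 - <<'E'
from h import *
z=.3976
for y in (-.6,-.8,-1.0,-1.2,-1.35,-1.5):
    manip.goto([.5,.155,z],ori(y))
    F,M,s=st(f"{y} {z:.4f}")
    if y>-1.0:   # still free: trim
        z+=np.clip((F[2]-12)/9000,-.0003,.0003)
    if F[2]>18 or F[2]<6: break
print(z)
E
```

```text
-0.6 0.3976 t12.44 tcp [0.5006 0.1549 0.399 ] yaw -0.600 F [-0.04 -0.88 12.  ] M [-0.646  0.259 -0.025] w 0.0180
-0.8 0.3976 t12.82 tcp [0.5006 0.1549 0.399 ] yaw -0.800 F [ 0.66 -1.08 12.32] M [-0.627  0.244 -0.013] w 0.0179
-1.0 0.3976 t13.21 tcp [0.5007 0.1548 0.399 ] yaw -1.000 F [ 0.28 -1.22 11.82] M [-0.672  0.242 -0.023] w 0.0178
-1.2 0.3976 t13.58 tcp [0.5006 0.1548 0.399 ] yaw -1.200 F [-0.27 -1.78 12.82] M [-0.72   0.34  -0.011] w 0.0179
-1.35 0.3976 t13.93 tcp [0.5005 0.1547 0.399 ] yaw -1.350 F [-1.14 -1.56 13.68] M [-0.744  0.474 -0.019] w 0.0172
-1.5 0.3976 t14.27 tcp [0.5005 0.1545 0.399 ] yaw -1.501 F [-2.12 -2.62 13.85] M [-0.766  0.551 -0.049] w 0.0177
0.39763645475425724
```

```bash
python3 - <<'E'
from h import *
z=.3976
for y in (-1.55,-1.6,-1.64,-1.68):
    manip.goto([.5,.155,z],ori(y))
    F,M,s=st(f"{y}")
    if F[2]>19 or abs(M[2])>.8: break
f=eyes.grab_frame("scene"); u=proj(f,[.5,.155,.235]);x,y=map(int,u)
c=f["pixels"][max(0,y-50):y+80,x-60:x+75]
cv2.imwrite("pics/lk.png",cv2.resize(c,None,fx=4.5,fy=4.5,interpolation=cv2.INTER_CUBIC))
E
```

```text
-1.55 t14.60 tcp [0.5005 0.1547 0.399 ] yaw -1.550 F [-2.47 -1.69 14.62] M [-0.782  0.586 -0.015] w 0.0178
-1.6 t14.93 tcp [0.5005 0.1546 0.3991] yaw -1.600 F [-2.07 -2.11 14.45] M [-0.777  0.588 -0.028] w 0.0176
-1.64 t15.27 tcp [0.5005 0.1548 0.399 ] yaw -1.640 F [-1.7  -1.3  14.99] M [-0.737  0.585  0.002] w 0.0179
-1.68 t15.60 tcp [0.5005 0.1546 0.399 ] yaw -1.680 F [-2.1  -2.24 15.42] M [-0.76   0.615 -0.026] w 0.0180
```

View pics/lk.png

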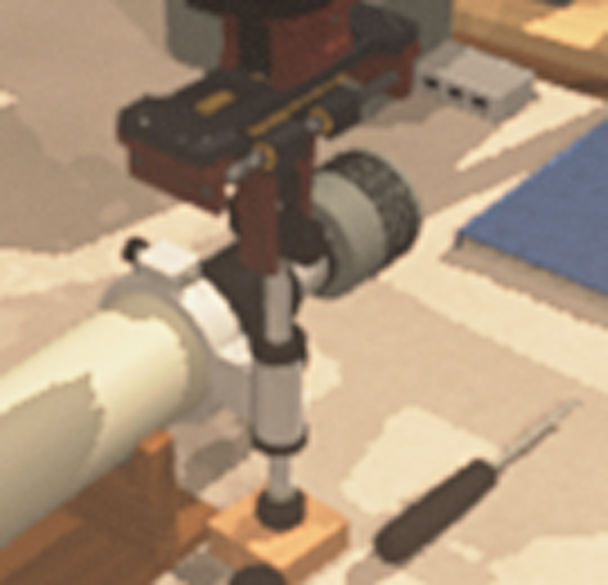

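```bash
python3 - <<'E'
from h import *
z=.3976
F,M,s=st("now");print(s["effort"][6], np.round(M-np.cross(np.array([0,0,0]),F),3))
for y in (-1.70,-1.72):
    manip.goto([.5,.155,z],ori(y))
    F,M,s=st(f"{y}");print(np.round(s["effort"][4:],3))
    if F[2]>19 or abs(M[2])>.3: break
E
```

```text
now t15.73 tcp [0.5005 0.1546 0.399 ] yaw -1.680 F [-2.21 -1.85 14.66] M [-0.753  0.602 -0.028] w 0.0176
0.024761776439845562 [-0.753  0.602 -0.028]
-1.7 t16.07 tcp [0.5005 0.1547 0.399 ] yaw -1.700 F [-2.15 -1.83 15.11] M [-0.755  0.626  0.11 ] w 0.0179
[-0.844 -0.906 -0.112]
-1.72 t16.40 tcp [0.5005 0.1549 0.399 ] yaw -1.719 F [-2.4  -2.09 15.03] M [-0.688  0.621  0.588] w 0.0182
[-1.003 -0.886 -0.594]
```

```bash
python3 - <<'E'
from h import *
manip.goto([.5,.155,.3976],ori(-1.70)); st("tw relax")
for z in (.3982,.3988):
    manip.move_linear([.5,.155,z],max_speed=.01); st(f"{z}")
E
```

```text
tw relax t16.73 tcp [0.5005 0.1547 0.399 ] yaw -1.700 F [-1.88 -2.01 15.17] M [-0.759  0.627  0.076] w 0.0179
0.3982 t17.07 tcp [0.5004 0.1546 0.3992] yaw -1.700 F [-1.54 -1.88 10.74] M [-0.664  0.318  0.066] w 0.0176
0.3988 t17.40 tcp [0.5003 0.1547 0.3996] yaw -1.700 F [-0.44 -1.75  8.41] M [-0.594  0.115  0.056] w 0.0181
```

```bash
python3 - <<'E'
from h import *
effector.command_gripper(.03); st("open30")
effector.command_gripper(.088); st("open")
manip.move_linear([.5,.155,.52],max_speed=.1,force_limit=8); st("up")
for n in ("scene",):
    f=eyes.grab_frame(n)
    for q in("handle_grip","foot"): print(q,[(np.round(d["at"],4),round(d["conf"],2)) for d in eyes.spot_point(f,q)[:2]])
    u=proj(f,[.5,.155,.22]);x,y=map(int,u)
    c=f["pixels"][max(0,y-50):y+80,x-60:x+75]
    cv2.imwrite("pics/end.png",cv2.resize(c,None,fx=4.5,fy=4.5,interpolation=cv2.INTER_CUBIC))
E
```

```text
open30 t17.92 tcp [0.4999 0.1551 0.3987] yaw -1.700 F [ 0.02 -0.   -0.11] M [ 0.017  0.159 -0.007] w 0.0298
open t19.00 tcp [0.5    0.155  0.3988] yaw -1.700 F [ 0.03 -0.29 -0.45] M [0.026 0.162 0.007] w 0.0879
up t20.44 tcp [0.4999 0.1551 0.5194] yaw -1.700 F [ 0.03  0.07 -0.14] M [ 0.025  0.137 -0.011] w 0.0875
handle_grip [(array([0.4995, 0.1525, 0.241 ]), 0.65)]
foot [(array([0.502 , 0.1532, 0.0303]), 0.54)]
```

View pics/end.png

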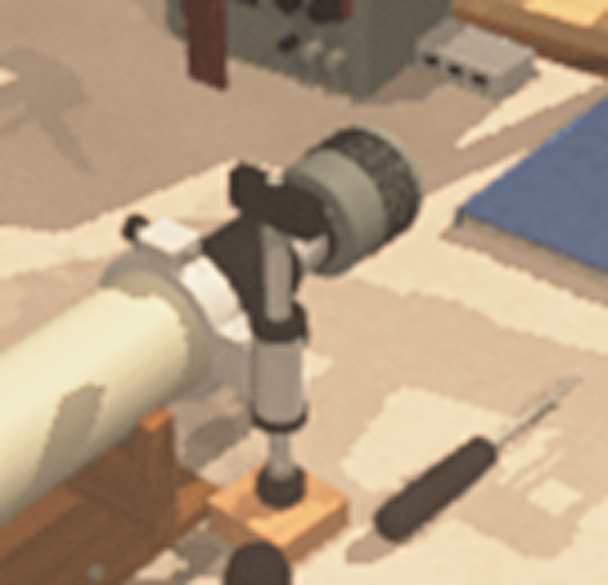

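The foot rests on the block (280,490 in the crop) and the bar is square to the tube. Before handing in, I'll check that the tube and the loose items haven't shifted.

```bash
python3 - <<'E'
from h import *
f=eyes.grab_frame("scene"); a=cv2.imread("pics/scene0.png",0).astype(np.float32); b=cv2.cvtColor(f["pixels"],cv2.COLOR_BGR2GRAY).astype(np.float32)
for n,(x0,x1,y0,y1) in dict(camera_end=(328,358,130,166),front=(165,240,205,280),eyep=(285,330,222,270),cap=(235,285,275,318),driver=(340,392,190,228),bench=(355,435,125,172)).items():
    A,B=a[y0:y1,x0:x1],b[y0:y1,x0:x1]
    print(n,np.round(cv2.phaseCorrelate(A.copy(),B.copy(),cv2.createHanningWindow((x1-x0,y1-y0),cv2.CV_32F)),3))
E
```

```text
Traceback (most recent call last):
ValueError: setting an array element with a sequence. The requested array has an inhomogeneous shape after 1 dimensions. The detected shape was (2,) + inhomogeneous part.
```

```bash
python3 - <<'E'
from h import *
f=eyes.grab_frame("scene"); a=cv2.imread("pics/scene0.png",0).astype(np.float32); b=cv2.cvtColor(f["pixels"],cv2.COLOR_BGR2GRAY).astype(np.float32)
for n,(x0,x1,y0,y1) in dict(camera_end=(330,358,130,166),front=(165,240,205,280),eyep=(285,330,222,270),cap=(235,285,275,318),driver=(340,392,190,228),bench=(355,435,125,172)).items():
    A,B=a[y0:y1,x0:x1],b[y0:y1,x0:x1]
    d,r=cv2.phaseCorrelate(A.copy(),B.copy(),cv2.createHanningWindow((x1-x0,y1-y0),cv2.CV_32F)); print(n,np.round(d,3),round(r,2))
st()
manip.finish_job()
E
```

```text
camera_end [ 0.007 -0.199] 0.85
front [0.608 0.445] 0.73
eyep [ 0.588 -0.142] 0.9
cap [-0.079  0.475] 0.91
driver [-0.029  0.065] 0.94
bench [0.008 0.096] 0.89
 t20.77 tcp [0.5    0.155  0.5199] yaw -1.700 F [-0.05  0.25 -0.06] M [ 0.014  0.144 -0.003] w 0.0879
the job is handed in; nothing more can be done
```

The steady leg is down and locked with its foot on the wooden block. I handed the job in at about 21 s of the 45 s allowed; no verdict came back.

- **Unlock:** I pinched the T-handle from above and turned it about 1.1 rad anticlockwise.
- **Slide:** The leg went down about 34 mm. The foot met the block with the rubber giving roughly 5 N/mm.
- **Push:** I held a push of about 12–13 N. After about 2 N of drag, that leaves an estimated 10–11 N on the foot.
- **Lock:** I turned the handle back clockwise until it came up against its stop, where the torque rose to 0.6 N m. I then eased off, let go and lifted clear.

**Last checks**
- **Gripper:** It is clear of everything, with the tool force near zero.
- **Handle and foot:** The picture shows the foot on the block and the bar square to the tube.
- **Tube and loose items:** Comparing pictures from before and after, the camera end moved about 0.2 px and the screwdriver less than 0.1 px. The dust cap, eyepiece and front-tube patches read 0.4–0.75 px. Nothing went near those, so I put that down to the arm's moving shadow, but I did not check it separately.

**Less certain**
- While locking, the wrist push crept up to about 15 N. I take the lock to have carried that rather than the foot.
- While easing off before release, the wrist rose about 0.6 mm. I put this down to give in the finger pads.
- The foot's final force was not measured after I let go.

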